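Turn the row of stripped fittings round into the build-up block

ROBOT

A 6-joint arm with a two-finger parallel gripper is mounted at the origin on the work surface; the furniture and walls round the work are solid. World frame = base frame: x ahead of the robot, y to its left, z up, the work surface at z = 0. Lengths are in m, angles in rad, forces in N, time in s.
With the tool pointing down it reaches from about 0.25 to 0.725 m from the base axis. Payload 4 kg.
Tool frame: the origin (TCP) lies midway between the tips of the shut fingers; the grasp point (between the pads) lies robot.hold_point_z behind it (robot.hold_point_z is the distance from the TCP to the grasp point, in m); z points along the fingers, y is the line along which they close (so a half turn about z gives the same grasp; the last joint's range is limited). The gripper opens to 85 mm and grips with 20 to 120 N. Pads are 22 mm wide; open, the fingers measure 114 mm over their backs; the gripper's body (76 mm by 85 mm) begins 54 mm behind the grasp point. The pads swing forward as they close: fully open they stand 13 mm farther back than shut.
Start: joints at [1.172, 0.241, 0.005, 1.335, 0, 1.571], TCP at [0.194, 0.461, 0.231] pointing down, gripper open.
Joint ranges: [-2.72, 2.72], [-1.05, 1.87], [-1.09, 1.28], [-1.99, 2.15], [-1.42, 1.44], [-3.14, 3.14]. Speed limits (rad/s): [2.79, 2.79, 3.14, 3.14, 3.14, 3.14].

INTERFACE

Orientations are given as a unit quaternion [x, y, z, w].
In Python, from plant import robot gives the robot as it stands. The module is installed in compiled form; this text tells all that it offers.
- The arm moves only by the tool apply_moves, never from a script. Its argument "targets" is text: rows parted by semicolons, each of 6 numbers parted by spaces: the shift along the world's x, y, z in mm, then the turn, a rotation vector about the world's x, y, z in rad. In form: x y z rx ry rz; .... A call has 1 to 20 rows; each row is the pose to reach, as a shift and turn from the pose commanded when the call began; what a row does not reach only later rows make up. A row lasts 1/10 s, in which the tool goes at most 50 mm and 8.59 degrees, less where a joint would pass 70% of its speed; a pose out of reach is approached as far as the arm can. A call with a gripper value outside its range is refused whole. "claw" is the closure, from 0 (fully open) to 1 (shut), set as the call begins (left out, the last holds). The fingers move at their own pace and stop on an object; "force" is the grip in N (left out, the last holds). Time passes only in rows, so rows that repeat a pose let the fingers close. It gives the time, the measured TCP pose, the force, the opening and the grip force at its end, in the units of the state.
- robot.sense(): the state, without advancing time (a new reading comes with each control period).
- robot.read_camera(name): name is "side" or "top" or "wrist"; returns the picture (420x560x3 uint8, red, green, blue); there is no depth.
- robot.camera_params(name): a dict with "vfov" (degrees; the focal length in pixels is half the picture's height over the tangent of half this angle, whatever the lens; pixels are square), "cx", "cy" (the principal point, pixels), "R" (3x3) and "t" (3): a world point X has camera coordinates R X + t. Camera axes: x right, y down, z forward; pixel columns grow to the right and rows downward; lengths in m; the calibration is good to about 2 mm. A picture is of the moment at which its call begins: read the wrist's pose just before it. camera_params takes no time and is no camera call; for the wrist camera it gives the pose at the moment of the call.
- robot.job_done(): hands the job in; it is judged then, once.
The state is a dict: "time_s": time; "joint_pos": joint angles; "qvel": joint speeds; "joint_efforts": joint torques, N m; "tool_pos": TCP position; "ee_rot": TCP orientation; "contact_force": force on the tool from outside, world axes, zero at the start; "moment": the same for the moment, N m; "gripper_width": opening from 0.0 (shut) to 1.0 (fully open); "gripper_force": force on a finger pad.
Only numpy, scipy, OpenCV 4.12 (cv2) and the standard library are available. Lean on these libraries where they do the work, as an engineer would, in place of code of your own. Each camera call takes 0.05 s, during which the arm holds its last target. There are 200 camera calls.

TASK

The four pressure fittings in the blue strip-down block stand in the order they came off the test line, the first one off beside that block's red peg. Lay them out for reassembly in the white build-up block in the reverse order: the last one off (farthest from the blue block's red peg) goes in the well beside the white block's red peg, and so on along the row, each standing upright in its own well. Leave the black dial gauge lying where it is.

Things in the scene. Friction and masses are not known exactly. Their poses are not given: they have to be found in the camera images.
- blue_block: blue strip-down block, fixed on a 2 mm black mat, 58 x 236 x 18 mm; origin at the centre of its underside, y along its length, z up. Four round wells at y = +75, +25, -25, -75 mm (x = 0), each 42 mm in diameter, 5 mm deep with a dark floor (13 mm above the origin). At the start it holds the four fittings, one in the middle of each well, in any order. It may be left or right of the white block
- white_block: white build-up block, fixed, same size, wells and frame as the blue one; its wells are empty at the start. The two blocks need not be parallel
- red_peg_blue_top (a point): top of the small red peg (17 mm wide, 11.5 mm high) that stands on the blue block's top at one of its two ends, 108 mm from its middle; it marks the first place of the row. A flat black plug fills the hole at the other end. Either end is possible
- red_peg_white_top (a point): top of the like red peg on the white block, 108 mm from its middle, at either end; it marks that block's first place
- plug_mid (a point): centre of the brass plug: round knurled foot 26 mm wide, narrower thread on top, 31 mm high in all, standing upright; this point is 15.5 mm above its foot, z up. Grip the wide foot, its lower half
- reducer_mid (a point): centre of the steel reducer: silver hexagon foot, 27 mm across the flats (along its x) and 31 mm over the corners (y), thread on top, 31 mm high, standing upright; this point is 15.5 mm above its foot, z up. Its x axis is within 15 degrees of the blue block's x. Grip the hexagon, its lower half
- capped_mid (a point): centre of the steel fitting with a bright blue cap: 23 mm wide across its x, 25 mm across y, 42 mm high, standing upright; this point is 21 mm above its foot, z up; its x is within 15 degrees of the blue block's x
- nipple_mid (a point): centre of the brass double nipple, standing on end: 14 mm threads above and below a 22 mm hexagon collar at mid-height (18 to 32 mm above its foot), 50 mm high; this point is 25 mm above its foot. Its own y axis points up along the thread, its x axis is level and within 15 degrees of the blue block's x; the collar's flats are 22 mm apart along x
- gauge_black: black dial gauge lying face up in front of the right-hand block, 85 x 69 x 21 mm, loose; origin at its underside. Leave it

How it is judged:
At the end, for the whole second after the job is handed in: All four fittings stand released, at rest and upright (0.12 rad) on the well floors of the white block (3 mm), one to a well, within 14 mm of its middle; counted from the red pegs their order is the reverse of the starting order (origin judged by distance moved, the four together, within 36 mm) (x of plug_mid in the frame of white_block between -0.014 and 0.014 m and z of plug_mid in the frame of white_block between 0.0255 and 0.0315 m and angle between each of plug_mid, reducer_mid, capped_mid's own z axis and vertical below 0.12 rad and linear speed of each of plug, reducer, capped, nipple below 0.02 m/s and x of reducer_mid in the frame of white_block between -0.014 and 0.014 m and z of reducer_mid in the frame of white_block between 0.0255 and 0.0315 m and x of capped_mid in the frame of white_block between -0.014 and 0.014 m and z of capped_mid in the frame of white_block between 0.031 and 0.037 m and x of nipple_mid in the frame of white_block between -0.014 and 0.014 m and z of nipple_mid in the frame of white_block between 0.035 and 0.041 m and angle between nipple_mid's own y axis and vertical below 0.12 rad and horizontal distance between plug_mid and reducer_mid above 0.02 m and horizontal distance between each of plug_mid, reducer_mid and capped_mid above 0.02 m and horizontal distance between each of plug_mid, reducer_mid, capped_mid and nipple_mid above 0.02 m and ((y of white_block in the frame of blue_block below 0 m and ((y of red_peg_blue_top in the frame of blue_block above 0 m and y of red_peg_white_top in the frame of white_block above 0 m) or (y of red_peg_blue_top in the frame of blue_block below 0 m and y of red_peg_white_top in the frame of white_block below 0 m)) and ((y of plug_mid in the frame of white_block between 0.061 and 0.089 m and distance of plug_mid from where it was at the start of the episode between 0.122 and 0.194 m) or (y of plug_mid in the frame of white_block between 0.011 and 0.039 m and distance of plug_mid from where it was at the start of the episode between 0.2194 and 0.2914 m) or (y of plug_mid in the frame of white_block between -0.039 and -0.011 m and distance of plug_mid from where it was at the start of the episode between 0.3188 and 0.3908 m) or (y of plug_mid in the frame of white_block between -0.089 and -0.061 m and distance of plug_mid from where it was at the start of the episode between 0.4183 and 0.4903 m)) and ((y of reducer_mid in the frame of white_block between 0.061 and 0.089 m and distance of reducer_mid from where it was at the start of the episode between 0.122 and 0.194 m) or (y of reducer_mid in the frame of white_block between 0.011 and 0.039 m and distance of reducer_mid from where it was at the start of the episode between 0.2194 and 0.2914 m) or (y of reducer_mid in the frame of white_block between -0.039 and -0.011 m and distance of reducer_mid from where it was at the start of the episode between 0.3188 and 0.3908 m) or (y of reducer_mid in the frame of white_block between -0.089 and -0.061 m and distance of reducer_mid from where it was at the start of the episode between 0.4183 and 0.4903 m)) and ((y of capped_mid in the frame of white_block between 0.061 and 0.089 m and distance of capped_mid from where it was at the start of the episode between 0.122 and 0.194 m) or (y of capped_mid in the frame of white_block between 0.011 and 0.039 m and distance of capped_mid from where it was at the start of the episode between 0.2194 and 0.2914 m) or (y of capped_mid in the frame of white_block between -0.039 and -0.011 m and distance of capped_mid from where it was at the start of the episode between 0.3188 and 0.3908 m) or (y of capped_mid in the frame of white_block between -0.089 and -0.061 m and distance of capped_mid from where it was at the start of the episode between 0.4183 and 0.4903 m)) and ((y of nipple_mid in the frame of white_block between 0.061 and 0.089 m and distance of nipple_mid from where it was at the start of the episode between 0.122 and 0.194 m) or (y of nipple_mid in the frame of white_block between 0.011 and 0.039 m and distance of nipple_mid from where it was at the start of the episode between 0.2194 and 0.2914 m) or (y of nipple_mid in the frame of white_block between -0.039 and -0.011 m and distance of nipple_mid from where it was at the start of the episode between 0.3188 and 0.3908 m) or (y of nipple_mid in the frame of white_block between -0.089 and -0.061 m and distance of nipple_mid from where it was at the start of the episode between 0.4183 and 0.4903 m))) or (y of white_block in the frame of blue_block below 0 m and ((y of red_peg_blue_top in the frame of blue_block above 0 m and y of red_peg_white_top in the frame of white_block below 0 m) or (y of red_peg_blue_top in the frame of blue_block below 0 m and y of red_peg_white_top in the frame of white_block above 0 m)) and ((y of plug_mid in the frame of white_block between 0.061 and 0.089 m and distance of plug_mid from where it was at the start of the episode between 0.2713 and 0.3433 m) or (y of plug_mid in the frame of white_block between 0.011 and 0.039 m and distance of plug_mid from where it was at the start of the episode between 0.2693 and 0.3413 m) or (y of plug_mid in the frame of white_block between -0.039 and -0.011 m and distance of plug_mid from where it was at the start of the episode between 0.2704 and 0.3424 m) or (y of plug_mid in the frame of white_block between -0.089 and -0.061 m and distance of plug_mid from where it was at the start of the episode between 0.27 and 0.342 m)) and ((y of reducer_mid in the frame of white_block between 0.061 and 0.089 m and distance of reducer_mid from where it was at the start of the episode between 0.2713 and 0.3433 m) or (y of reducer_mid in the frame of white_block between 0.011 and 0.039 m and distance of reducer_mid from where it was at the start of the episode between 0.2693 and 0.3413 m) or (y of reducer_mid in the frame of white_block between -0.039 and -0.011 m and distance of reducer_mid from where it was at the start of the episode between 0.2704 and 0.3424 m) or (y of reducer_mid in the frame of white_block between -0.089 and -0.061 m and distance of reducer_mid from where it was at the start of the episode between 0.27 and 0.342 m)) and ((y of capped_mid in the frame of white_block between 0.061 and 0.089 m and distance of capped_mid from where it was at the start of the episode between 0.2713 and 0.3433 m) or (y of capped_mid in the frame of white_block between 0.011 and 0.039 m and distance of capped_mid from where it was at the start of the episode between 0.2693 and 0.3413 m) or (y of capped_mid in the frame of white_block between -0.039 and -0.011 m and distance of capped_mid from where it was at the start of the episode between 0.2704 and 0.3424 m) or (y of capped_mid in the frame of white_block between -0.089 and -0.061 m and distance of capped_mid from where it was at the start of the episode between 0.27 and 0.342 m)) and ((y of nipple_mid in the frame of white_block between 0.061 and 0.089 m and distance of nipple_mid from where it was at the start of the episode between 0.2713 and 0.3433 m) or (y of nipple_mid in the frame of white_block between 0.011 and 0.039 m and distance of nipple_mid from where it was at the start of the episode between 0.2693 and 0.3413 m) or (y of nipple_mid in the frame of white_block between -0.039 and -0.011 m and distance of nipple_mid from where it was at the start of the episode between 0.2704 and 0.3424 m) or (y of nipple_mid in the frame of white_block between -0.089 and -0.061 m and distance of nipple_mid from where it was at the start of the episode between 0.27 and 0.342 m))) or (y of white_block in the frame of blue_block above 0 m and ((y of red_peg_blue_top in the frame of blue_block above 0 m and y of red_peg_white_top in the frame of white_block above 0 m) or (y of red_peg_blue_top in the frame of blue_block below 0 m and y of red_peg_white_top in the frame of white_block below 0 m)) and ((y of plug_mid in the frame of white_block between 0.061 and 0.089 m and distance of plug_mid from where it was at the start of the episode between 0.4179 and 0.4899 m) or (y of plug_mid in the frame of white_block between 0.011 and 0.039 m and distance of plug_mid from where it was at the start of the episode between 0.32 and 0.392 m) or (y of plug_mid in the frame of white_block between -0.039 and -0.011 m and distance of plug_mid from where it was at the start of the episode between 0.2196 and 0.2916 m) or (y of plug_mid in the frame of white_block between -0.089 and -0.061 m and distance of plug_mid from where it was at the start of the episode between 0.1225 and 0.1945 m)) and ((y of reducer_mid in the frame of white_block between 0.061 and 0.089 m and distance of reducer_mid from where it was at the start of the episode between 0.4179 and 0.4899 m) or (y of reducer_mid in the frame of white_block between 0.011 and 0.039 m and distance of reducer_mid from where it was at the start of the episode between 0.32 and 0.392 m) or (y of reducer_mid in the frame of white_block between -0.039 and -0.011 m and distance of reducer_mid from where it was at the start of the episode between 0.2196 and 0.2916 m) or (y of reducer_mid in the frame of white_block between -0.089 and -0.061 m and distance of reducer_mid from where it was at the start of the episode between 0.1225 and 0.1945 m)) and ((y of capped_mid in the frame of white_block between 0.061 and 0.089 m and distance of capped_mid from where it was at the start of the episode between 0.4179 and 0.4899 m) or (y of capped_mid in the frame of white_block between 0.011 and 0.039 m and distance of capped_mid from where it was at the start of the episode between 0.32 and 0.392 m) or (y of capped_mid in the frame of white_block between -0.039 and -0.011 m and distance of capped_mid from where it was at the start of the episode between 0.2196 and 0.2916 m) or (y of capped_mid in the frame of white_block between -0.089 and -0.061 m and distance of capped_mid from where it was at the start of the episode between 0.1225 and 0.1945 m)) and ((y of nipple_mid in the frame of white_block between 0.061 and 0.089 m and distance of nipple_mid from where it was at the start of the episode between 0.4179 and 0.4899 m) or (y of nipple_mid in the frame of white_block between 0.011 and 0.039 m and distance of nipple_mid from where it was at the start of the episode between 0.32 and 0.392 m) or (y of nipple_mid in the frame of white_block between -0.039 and -0.011 m and distance of nipple_mid from where it was at the start of the episode between 0.2196 and 0.2916 m) or (y of nipple_mid in the frame of white_block between -0.089 and -0.061 m and distance of nipple_mid from where it was at the start of the episode between 0.1225 and 0.1945 m))) or (y of white_block in the frame of blue_block above 0 m and ((y of red_peg_blue_top in the frame of blue_block above 0 m and y of red_peg_white_top in the frame of white_block below 0 m) or (y of red_peg_blue_top in the frame of blue_block below 0 m and y of red_peg_white_top in the frame of white_block above 0 m)) and ((y of plug_mid in the frame of white_block between 0.061 and 0.089 m and distance of plug_mid from where it was at the start of the episode between 0.2686 and 0.3406 m) or (y of plug_mid in the frame of white_block between 0.011 and 0.039 m and distance of plug_mid from where it was at the start of the episode between 0.2697 and 0.3417 m) or (y of plug_mid in the frame of white_block between -0.039 and -0.011 m and distance of plug_mid from where it was at the start of the episode between 0.2707 and 0.3427 m) or (y of plug_mid in the frame of white_block between -0.089 and -0.061 m and distance of plug_mid from where it was at the start of the episode between 0.2698 and 0.3418 m)) and ((y of reducer_mid in the frame of white_block between 0.061 and 0.089 m and distance of reducer_mid from where it was at the start of the episode between 0.2686 and 0.3406 m) or (y of reducer_mid in the frame of white_block between 0.011 and 0.039 m and distance of reducer_mid from where it was at the start of the episode between 0.2697 and 0.3417 m) or (y of reducer_mid in the frame of white_block between -0.039 and -0.011 m and distance of reducer_mid from where it was at the start of the episode between 0.2707 and 0.3427 m) or (y of reducer_mid in the frame of white_block between -0.089 and -0.061 m and distance of reducer_mid from where it was at the start of the episode between 0.2698 and 0.3418 m)) and ((y of capped_mid in the frame of white_block between 0.061 and 0.089 m and distance of capped_mid from where it was at the start of the episode between 0.2686 and 0.3406 m) or (y of capped_mid in the frame of white_block between 0.011 and 0.039 m and distance of capped_mid from where it was at the start of the episode between 0.2697 and 0.3417 m) or (y of capped_mid in the frame of white_block between -0.039 and -0.011 m and distance of capped_mid from where it was at the start of the episode between 0.2707 and 0.3427 m) or (y of capped_mid in the frame of white_block between -0.089 and -0.061 m and distance of capped_mid from where it was at the start of the episode between 0.2698 and 0.3418 m)) and ((y of nipple_mid in the frame of white_block between 0.061 and 0.089 m and distance of nipple_mid from where it was at the start of the episode between 0.2686 and 0.3406 m) or (y of nipple_mid in the frame of white_block between 0.011 and 0.039 m and distance of nipple_mid from where it was at the start of the episode between 0.2697 and 0.3417 m) or (y of nipple_mid in the frame of white_block between -0.039 and -0.011 m and distance of nipple_mid from where it was at the start of the episode between 0.2707 and 0.3427 m) or (y of nipple_mid in the frame of white_block between -0.089 and -0.061 m and distance of nipple_mid from where it was at the start of the episode between 0.2698 and 0.3418 m))))); the robot touches nothing.
It fails at once if the black gauge is shifted by more than 15 mm (distance of gauge_black from where it was at the start of the episode above 0.015 m).
It also fails if it takes over 96 s, if anything falls off the work surface, if the arm or the gripper's body presses on something with over 40 N, if the wrist force passes 120 N, or if a joint passes its speed limit or range.

## Working session

There is one attempt and no reset: what is moved stays moved. The work goes in short steps, Python scripts to look and compute and a tool call to move; the robot and the scene stay as the last step left them, time stands still between calls to the robot, and variables do not carry over. Pictures are saved under pics/ and viewed, at most 14 in all, crops included, and the job is handed in when it is done.

Besides the shell and the picture viewer there is one more tool, called by a JSON object that holds its "api" and its "payload". apply_moves: Moves the arm, as the interface text tells. Its arguments: {"type":"object","properties":{"targets":{"type":"string"},"claw":{"type":"number"},"force":{"type":"number"}},"required":["targets"]}

```bash
mkdir -p pics
python3 - <<'E'
from plant import robot
import cv2
s=robot.sense();print({k:s[k] for k in('time_s','joint_pos','tool_pos','ee_rot','gripper_width')},robot.hold_point_z)
for n in('top','side'):
    p=robot.camera_params(n);print(n,p)
    cv2.imwrite(f'pics/{n}0.png',robot.read_camera(n)[:,:,::-1])
E
```

```text
{'time_s': 0.0, 'joint_pos': array([ 1.17199408e+00,  2.41403044e-01,  3.68390119e-03,  1.33524933e+00,
       -4.32549892e-07,  1.57078372e+00]), 'tool_pos': array([0.19389658, 0.46014401, 0.23040258]), 'ee_rot': array([ 1.98076063e-01,  9.80186051e-01, -1.06459412e-03, -2.14926573e-04]), 'gripper_width': 0.9994101875022696} 0.0187
top {'vfov': 46.507087973969846, 'cx': 279.50101236254636, 'cy': 207.42711387429736, 'R': array([[-0.03010605, -0.99951004,  0.00856151],
       [-0.98618295,  0.0283065 , -0.16322359],
       [ 0.16290127, -0.01335723, -0.98655196]]), 't': array([0.04907802, 0.46313006, 1.12011491])}
side {'vfov': 45.84961823947882, 'cx': 281.7394546059636, 'cy': 203.50222980103945, 'R': array([[-0.98282203, -0.1839383 , -0.01508491],
       [-0.10286286,  0.61381018, -0.78272364],
       [ 0.15323213, -0.76772636, -0.62218659]]), 't': array([0.47835595, 0.08166338, 1.00516772])}
```

Run:
```python
import cv2
for n in('top','side'):
    i=cv2.imread(f'pics/{n}0.png');cv2.imwrite(f'pics/{n}0b.png',cv2.resize(i,(784,588),interpolation=cv2.INTER_CUBIC))
```

```text
(no output)
```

View pics/top0b.png

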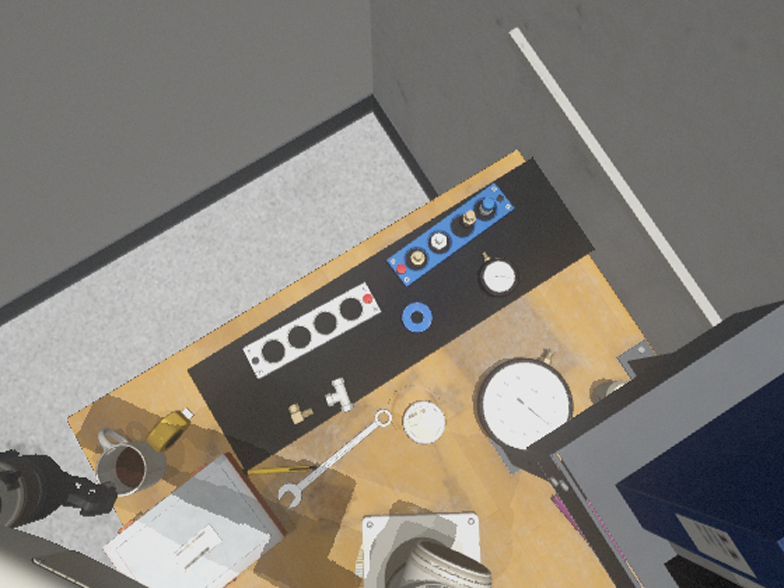

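View pics/side0b.png

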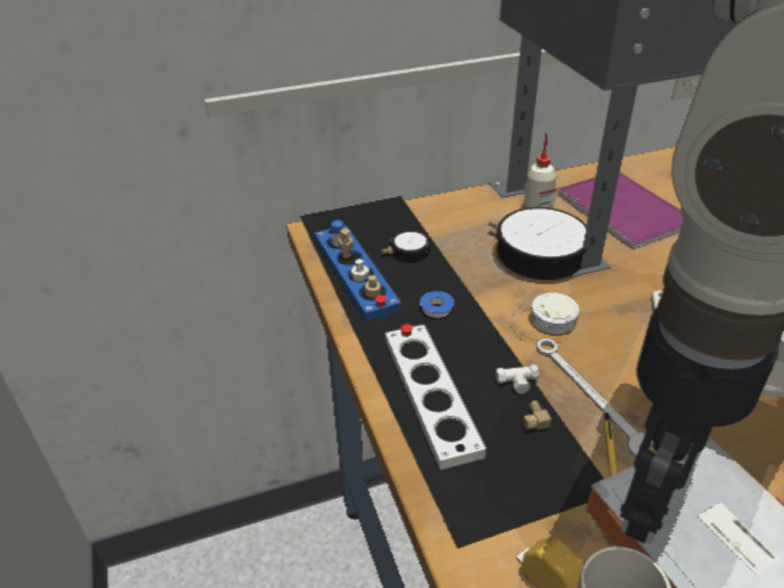

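The white block is on the left with its peg at its right end (368,299). The blue block is on the right with its peg at its left end (402,268). From the blue peg the order is plug (417,258), reducer (438,240), nipple (469,217), capped (487,205). I'll enlarge that area next.

Run:
```python
import cv2
i=cv2.imread('pics/top0.png')[125:275,170:375];cv2.imwrite('pics/crop0.png',cv2.resize(i,None,fx=3.9,fy=3.9,interpolation=cv2.INTER_CUBIC))
```

```text
(no output)
```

View pics/crop0.png

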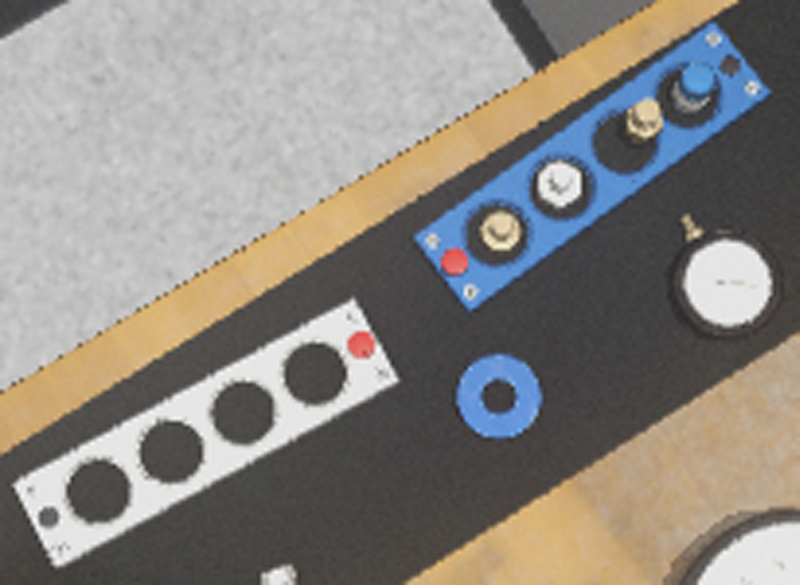

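```bash
cat > h.py <<'E'
import numpy as np, cv2
from plant import robot
def foc(p): return 210/np.tan(np.radians(p['vfov']/2))
def back(p,uv,z):
    uv=np.atleast_2d(uv);f=foc(p)
    d=np.c_[(uv[:,0]-p['cx'])/f,(uv[:,1]-p['cy'])/f,np.ones(len(uv))]@p['R']
    c=-p['R'].T@p['t'];return c+d*((z-c[2])/d[:,2])[:,None]
def proj(p,X):
    c=np.atleast_2d(X)@p['R'].T+p['t'];return c[:,:2]/c[:,2:]*foc(p)+[p['cx'],p['cy']]
def rigid(L,W):
    L=np.array(L,float);W=np.array(W,float);a,b=L-L.mean(0),W-W.mean(0)
    yaw=np.arctan2((a[:,0]*b[:,1]-a[:,1]*b[:,0]).sum(),(a*b).sum())
    R=np.array([[np.cos(yaw),-np.sin(yaw)],[np.sin(yaw),np.cos(yaw)]]);t=W.mean(0)-R@L.mean(0)
    return R,t,yaw,W-(L@R.T+t)
E
python3 - <<'E'
from h import *
np.set_printoptions(precision=4,suppress=True)
p=robot.camera_params('top')
o=lambda a:np.array(a,float)/3.9+[170-.37,125-.37]
# local y+ = toward left (+world y side)
W=[(355,298),(399,380),(57,567),(13,480)]+[(315,374),(242,412),(171,451),(98,490)]
LW=[(29,-118),(-29,-118),(-29,118),(29,118),(0,-75),(0,-25),(0,25),(0,75)]
B=[(414,237),(470,310),(769,92),(715,22)]
LB=[(29,118),(-29,118),(-29,-118),(29,-118)]
for n,P,L in(('W',W,LW),('B',B,LB)):
    X=back(p,o(P),.020)[:,:2]; R,t,y,r=rigid(np.array(L)/1e3,X)
    print(n,t,y,'res mm',(r*1e3).round(1).tolist())
    for q in(75,25,-25,-75):
        w=R@[0,q/1e3]+t;print(q,w,np.hypot(*w))
for n,uv,z in(('plug',(502,226),.046),('red',(560,180),.046),('nip',(648,112),.065),('cap',(699,78),.057)):
    print(n,back(p,o([uv]),z))
print(back(p,o([(727,281)]),.02),back(p,o([(455,262)]),.0315),back(p,o([(362,345)]),.0315))
E
```

```text
W [0.4044 0.1724] 0.47090455170489715 res mm [[0.5, -0.2], [0.3, 0.3], [-0.4, -0.6], [1.2, -0.2], [-0.9, 0.3], [-0.3, 0.8], [-0.3, -0.2], [-0.1, -0.3]]
75 [0.3703 0.2392] 0.44086129829739606
25 [0.393  0.1946] 0.43857121298446344
-25 [0.4157 0.1501] 0.44196236647576853
-75 [0.4384 0.1055] 0.45090659554175905
B [ 0.5651 -0.0711] 0.6041073310783748 res mm [[-0.3, 0.1], [0.4, -0.2], [0.4, 0.8], [-0.5, -0.6]]
75 [ 0.5225 -0.0094] 0.5226213558272308
25 [ 0.5509 -0.0505] 0.5532493904130804
-25 [ 0.5793 -0.0917] 0.5865464128423235
-75 [ 0.6077 -0.1328] 0.6220839982220644
plug [[ 0.5215 -0.011   0.046 ]]
red [[ 0.5492 -0.0475  0.046 ]]
nip [[ 0.5853 -0.1008  0.065 ]]
cap [[ 0.6081 -0.1341  0.057 ]]
[[ 0.4883 -0.1506  0.02  ]] [[0.5029 0.0179 0.0315]] [[0.4529 0.0763 0.0315]]
```

Run:
```python
from h import *
from scipy.spatial.transform import Rotation as Ro
np.set_printoptions(precision=4,suppress=True)
s=robot.sense();T=Ro.from_quat(s['ee_rot']).as_matrix();p=robot.camera_params('wrist')
print(T,p['vfov'],p['cx'],p['cy']);c=-p['R'].T@p['t'];print('cam in tool',T.T@(c-s['tool_pos']));print(T.T@p['R'].T)
q=robot.camera_params('side');print(back(q,np.array([(590,268),(510,187),(540,240)])/1.4,0))
pt=robot.camera_params('top');print(proj(pt,[[.5793,-.0917,.065],[.5793,-.0917,.040]]),np.array([648,105])/3.9+[169.6,124.6])
```

```text
[[-0.9215  0.3883 -0.0007]
 [ 0.3883  0.9215 -0.0018]
 [-0.     -0.0019 -1.    ]] 62.739961088680865 279.55697181422596 208.31020964242566
cam in tool [ 0.0806  0.0007 -0.1433]
[[-0.0005 -0.9488 -0.3159]
 [ 1.     -0.0008  0.0006]
 [-0.0008 -0.3159  0.9488]]
[[ 0.186  -0.1473  0.    ]
 [ 0.3304 -0.3883  0.    ]
 [ 0.2689 -0.2155  0.    ]]
[[332.0597 155.9201]
 [330.8687 158.6955]] [335.7538 151.5231]
```

{"api": "apply_moves", "payload": {"targets": "28 -40 0 0 0 -0.05; 56 -80 0 0 0 -0.1; 84 -120 0 0 0 -0.15; 112 -160 0 0 0 -0.2; 140 -200 0 0 0 -0.25; 168 -240 0 0 0 -0.3; 196 -280 0 0 0 -0.35; 224 -320 0 0 0 -0.4; 252 -360 0 0 0 -0.45; 280 -400 0 0 0 -0.5; 308 -440 0 0 0 -0.55; 336 -480 -15 0 0 -0.568; 352 -503 -30 0 0 -0.568; 352 -503 -30 0 0 -0.568; 352 -503 -30 0 0 -0.568; 352 -503 -30 0 0 -0.568", "claw": 0}}

```text
time_s: 1.7
tool_pos: [0.5457, -0.0414, 0.2016]
ee_rot: [0.464, 0.886, 0.0, -0.0]
contact_force: [-1.2, 0.9, 1.0]
gripper_width: 1.0
gripper_force: 0.0
```

Run:
```python
from h import *
import json
np.set_printoptions(precision=4,suppress=True)
s=robot.sense();p=robot.camera_params('wrist');i=robot.read_camera('wrist')[:,:,::-1];print(s['time_s'],s['tool_pos'],s['ee_rot'],s['joint_pos'],s['contact_force'])
json.dump({k:np.array(v).tolist() for k,v in p.items()},open('w1.json','w'))
cv2.imwrite('pics/w1.png',i);cv2.imwrite('pics/w1b.png',cv2.resize(i,(800,600),interpolation=cv2.INTER_CUBIC))
for z in(.3,.4,.5):print(back(robot.camera_params('top'),np.array([(548,452),(784,315)])/1.4,z).tolist())
```

```text
1.7 [ 0.5457 -0.0414  0.2016] [ 0.4644  0.8856  0.0001 -0.0002] [-0.076   0.3483  0.0751  1.2979  0.0003  0.8899] [-1.2008  0.8934  1.0256]
[[0.20955973065506905, -0.15177373956379525, 0.30000000000000004], [0.3739328845453227, -0.4714510948835619, 0.30000000000000004]]
[[0.2170783344796505, -0.12874784021391278, 0.4], [0.3627774980402382, -0.412107514084066, 0.4]]
[[0.22459693830423194, -0.10572194086403032, 0.5], [0.3516221115351536, -0.35276393328457006, 0.5]]
```

View pics/w1b.png

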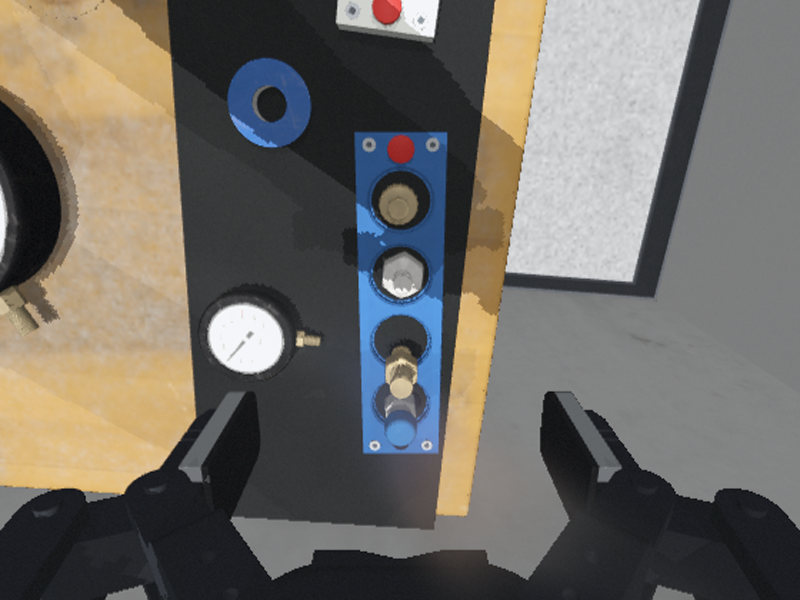

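Run:
```python
from h import *
import json
np.set_printoptions(precision=4,suppress=True)
p={k:np.array(v) for k,v in json.load(open('w1.json')).items()}
o=lambda a:np.array(a,float)/1.42857-.15
X=back(p,o([(355,132),(447,132),(438,453),(363,453)]),.02)[:,:2]
R,t,y,r=rigid(np.array([(-29,118),(29,118),(29,-118),(-29,-118)])/1e3,X)
print('B',t,y,(r*1e3).round(1).tolist())
for n,uv,z in(('plug',(398,209),.046),('red',(403,280),.046),('nip',(403,387),.065),('cap',(400,432),.057)):
    w=back(p,o([uv]),z)[0];print(n,w,'local mm',(R.T@(w[:2]-t)*1e3).round(1))
print('white peg',back(p,o([(387,9)]),.0315))
i=cv2.imread('pics/w1.png')[100:330,225:340];cv2.imwrite('pics/w1c.png',cv2.resize(i,None,fx=2.6,fy=2.6,interpolation=cv2.INTER_CUBIC))
a=i[30:120];b=i[120:210];cv2.imwrite('pics/w1d.png',cv2.resize(np.hstack([a,b]),None,fx=3.4,fy=3.4,interpolation=cv2.INTER_CUBIC))
```

```text
B [ 0.5675 -0.0698] 0.6036603566457923 [[0.1, 0.3], [-0.3, 0.0], [0.2, -0.1], [-0.0, -0.2]]
plug [ 0.524  -0.0099  0.046 ] local mm [-1.8 74. ]
red [ 0.5519 -0.0448  0.046 ] local mm [ 1.3 29.4]
nip [ 0.5892 -0.0987  0.065 ] local mm [  1.4 -36.1]
cap [ 0.6095 -0.1315  0.057 ] local mm [ -0.5 -74.7]
white peg [[0.4567 0.0768 0.0315]]
```

View pics/w1d.png

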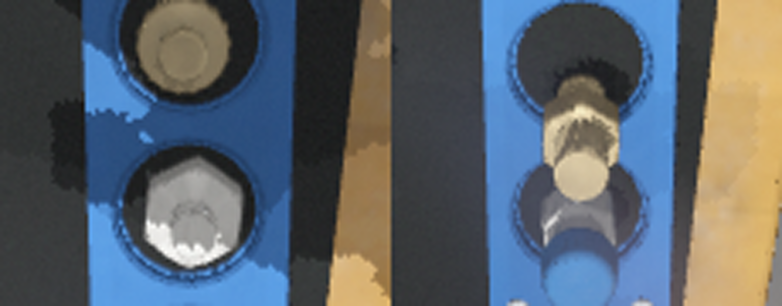

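```bash
python3 - <<'E'
from h import *
np.set_printoptions(precision=3,suppress=True)
q=robot.camera_params('side');t=robot.camera_params('top')
for uv in((608,88),(505,18)):
  for z in(.3,.35,.4,.45,.5,.55,.6):
    X=back(q,np.array([uv])/1.4,z);print(uv,X,proj(t,X)*1.4)
E
python3 - <<'E'
import cv2
E
```

```text
(608, 88) [[ 0.207 -0.167  0.3  ]] [[560.506 453.309]]
(608, 88) [[ 0.222 -0.044  0.35 ]] [[466.823 446.849]]
(608, 88) [[0.237 0.079 0.4  ]] [[361.213 439.566]]
(608, 88) [[0.252 0.202 0.45 ]] [[241.245 431.293]]
(608, 88) [[0.267 0.325 0.5  ]] [[103.777 421.814]]
(608, 88) [[0.281 0.449 0.55 ]] [[-55.322 410.843]]
(608, 88) [[0.296 0.572 0.6  ]] [[-241.592  397.998]]
(505, 18) [[ 0.369 -0.454  0.3  ]] [[771.199 319.096]]
(505, 18) [[ 0.363 -0.295  0.35 ]] [[665.403 322.431]]
(505, 18) [[ 0.358 -0.135  0.4  ]] [[545.5   326.212]]
(505, 18) [[0.352 0.024 0.45 ]] [[408.47  330.532]]
(505, 18) [[0.347 0.183 0.5  ]] [[250.359 335.517]]
(505, 18) [[0.341 0.343 0.55 ]] [[ 65.897 341.333]]
(505, 18) [[0.335 0.502 0.6  ]] [[-152.101  348.206]]
```

The shelf corner is at about (0.207,-0.16,0.30), which clears the arm. I'll go above the capped fitting with the fingers partly closed.

{"api": "apply_moves", "payload": {"targets": "20 -30 -20 0 0 0; 40 -60 -40 0 0 0; 63.5 -89.5 -80 0 0 0; 63.5 -89.5 -105 0 0 0; 63.5 -89.5 -105 0 0 0; 63.5 -89.5 -105 0 0 0; 63.5 -89.5 -105 0 0 0", "claw": 0.5, "force": 40}}

```text
time_s: 2.45
tool_pos: [0.6108, -0.1307, 0.0991]
ee_rot: [0.464, 0.886, 0.001, 0.002]
contact_force: [0.8, 0.3, 0.2]
gripper_width: 0.498
gripper_force: 0.0
```

Run:
```python
from h import *
import json
np.set_printoptions(precision=4,suppress=True)
s=robot.sense();p=robot.camera_params('wrist');i=robot.read_camera('wrist')[:,:,::-1];print(s['time_s'],s['tool_pos'],s['ee_rot'],s['joint_pos'],s['contact_force'])
json.dump({k:np.array(v).tolist() for k,v in p.items()},open('w2.json','w'))
cv2.imwrite('pics/w2.png',i);cv2.imwrite('pics/w2b.png',cv2.resize(i,(800,600),interpolation=cv2.INTER_CUBIC))
```

```text
2.45 [ 0.6108 -0.1307  0.0991] [0.464  0.8858 0.0006 0.0018] [-0.2109  0.5627  0.1381  1.1423  0.0001  0.7541] [0.8167 0.2768 0.2477]
```

View pics/w2b.png

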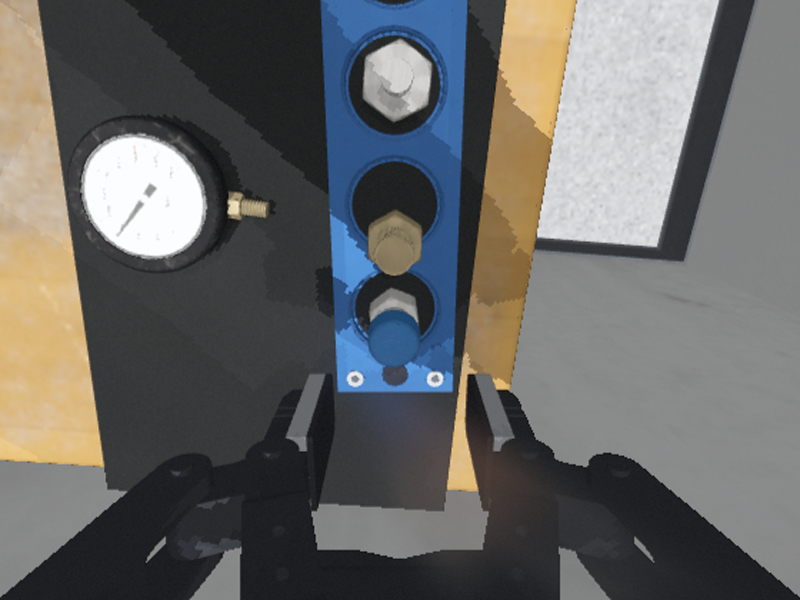

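Run:
```python
from h import *
import json
np.set_printoptions(precision=4,suppress=True)
p={k:np.array(v) for k,v in json.load(open('w2.json')).items()}
o=lambda a:np.array(a,float)/1.42857-.15
a=.6037;R=np.array([[np.cos(a),-np.sin(a)],[np.sin(a),np.cos(a)]]);t=np.array([.5675,-.0698])
for n,uv,z in(('red',(399,71),.046),('nip',(398,254),.065),('cap',(394,333),.057),('cornL',(338,392),.02),('cornR',(455,390),.02)):
    w=back(p,o([uv]),z)[0];print(n,w,'local mm',(R.T@(w[:2]-t)*1e3).round(1))
s=robot.sense();print(s['tool_pos'],s['time_s'])
```

```text
red [ 0.5531 -0.0457  0.046 ] local mm [ 1.8 28. ]
nip [ 0.589  -0.0984  0.065 ] local mm [  1.5 -35.7]
cap [ 0.6074 -0.1279  0.057 ] local mm [ -0.1 -70.5]
cornL [ 0.6108 -0.1837  0.02  ] local mm [ -29.  -118.4]
cornR [ 0.6592 -0.149   0.02  ] local mm [  30.5 -117.3]
[ 0.611  -0.1309  0.0993] 2.5
```

{"api": "apply_moves", "payload": {"targets": "-2 1 -20 0 0 0; -2 1 -40 0 0 0; -2 1 -55 0 0 0; -2 1 -65 0 0 0; -2 1 -70 0 0 0; -2 1 -70 0 0 0; -2 1 -70 0 0 0; -2 1 -70 0 0 0"}}

```text
time_s: 3.3
tool_pos: [0.6085, -0.1309, 0.0274]
ee_rot: [0.465, 0.885, 0.0, 0.001]
contact_force: [-0.4, 0.6, 0.3]
gripper_width: 0.504
gripper_force: 0.0
```

{"api": "apply_moves", "payload": {"targets": "0 0 -4 0 0 0; 0 0 -5 0 0 0; 0 0 -5 0 0 0; 0 0 -5 0 0 0; 0 0 -5 0 0 0; 0 0 -5 0 0 0; 0 0 -5 0 0 0; 0 0 -5 0 0 0; 0 0 -5 0 0 0; 0 0 -5 0 0 0", "claw": 1, "force": 50}}

```text
time_s: 4.3
tool_pos: [0.6082, -0.1309, 0.0223]
ee_rot: [0.465, 0.885, 0.0, 0.001]
contact_force: [-0.5, -0.2, 5.1]
gripper_width: 0.241
gripper_force: 48.8
```

{"api": "apply_moves", "payload": {"targets": "0 0 15 0 0 0; 0 0 45 0 0 0; 0 0 90 0 0 0; 0 0 130 0 0 0; -20 30 160 0 0 -0.02; -45 70 179 0 0 -0.04; -70 107 179 0 0 -0.06; -95 145 179 0 0 -0.08; -120 183 179 0 0 -0.1; -145 221 179 0 0 -0.12; -170 259 179 0 0 -0.133; -195 297 179 0 0 -0.133; -210 320 179 0 0 -0.133; -219 334 179 0 0 -0.133; -219 334 179 0 0 -0.133; -219 334 179 0 0 -0.133; -219 334 179 0 0 -0.133; -219 334 179 0 0 -0.133"}}

```text
time_s: 6.1
tool_pos: [0.3891, 0.2025, 0.2002]
ee_rot: [0.523, 0.852, -0.0, 0.0]
contact_force: [-0.2, -0.1, -1.1]
gripper_width: 0.239
gripper_force: 49.0
```

Run:
```python
from h import *
import json
np.set_printoptions(precision=4,suppress=True)
s=robot.sense();p=robot.camera_params('wrist');i=robot.read_camera('wrist')[:,:,::-1];print(s['time_s'],s['tool_pos'],s['ee_rot'],s['joint_pos'],s['contact_force'],s['gripper_width'])
json.dump({k:np.array(v).tolist() for k,v in p.items()},open('w3.json','w'))
cv2.imwrite('pics/w3.png',i);cv2.imwrite('pics/w3b.png',cv2.resize(i,(800,600),interpolation=cv2.INTER_CUBIC))
```

```text
6.1 [0.3891 0.2025 0.2002] [ 0.5233  0.8521 -0.0001  0.    ] [ 0.48    0.1373 -0.2062  1.2275 -0.0002  1.5814] [-0.2165 -0.0562 -1.1046] 0.2385962081350035
```

View pics/w3b.png

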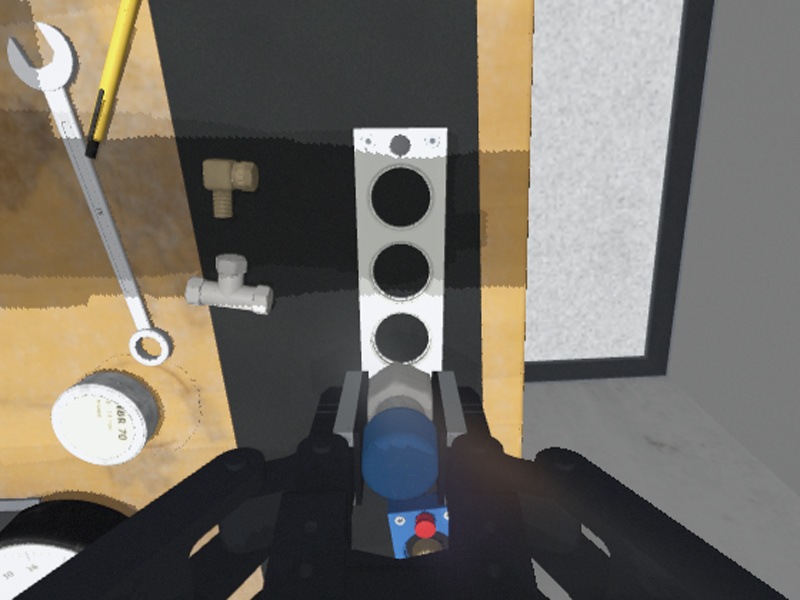

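Run:
```python
from h import *
import json
np.set_printoptions(precision=4,suppress=True)
p={k:np.array(v) for k,v in json.load(open('w3.json')).items()}
o=lambda a:np.array(a,float)/1.42857-.15
X=back(p,o([(354,128),(447,128),(400.5,196),(400.5,270.5),(400.5,336)]),.02)[:,:2]
R,t,y,r=rigid(np.array([(-29,118),(29,118),(0,75),(0,25),(0,-25)])/1e3,X)
print('W',t,y,(r*1e3).round(1).tolist())
for q in(75,25,-25,-75): print(q,R@[0,q/1e3]+t)
w=back(p,o([(400,455)]),.0185+.1995+.005)[0];print('cap top',w, R.T@(w[:2]-np.array([.3891,.2025])))
```

```text
W [0.4051 0.1747] 0.4693073303927256 [[0.6, -1.0], [0.4, -1.1], [-0.1, 0.1], [-0.1, 0.2], [-0.9, 1.8]]
75 [0.3712 0.2416]
25 [0.3938 0.197 ]
-25 [0.4164 0.1524]
-75 [0.439  0.1078]
cap top [0.393 0.197 0.223] [ 0.001  -0.0067]
```

{"api": "apply_moves", "payload": {"targets": "17 -32 -30 0 0 0; 34 -64 -60 0 0 0; 50 -95.5 -90 0 0 0; 50 -95.5 -120 0 0 0; 50 -95.5 -145 0 0 0; 50 -95.5 -160 0 0 0; 50 -95.5 -168 0 0 0; 50 -95.5 -172 0 0 0; 50 -95.5 -175 0 0 0; 50 -95.5 -177 0 0 0; 50 -95.5 -177.5 0 0 0; 50 -95.5 -177.5 0 0 0; 50 -95.5 -177.5 0 0 0"}}

```text
time_s: 7.45
tool_pos: [0.439, 0.1079, 0.0232]
ee_rot: [0.523, 0.853, 0.0, 0.0]
contact_force: [-1.2, 1.6, -0.6]
gripper_width: 0.24
gripper_force: 49.0
```

{"api": "apply_moves", "payload": {"targets": "0 0 -0.8 0 0 0; 0 0 -1.2 0 0 0; 0 0 -1.2 0 0 0"}}

```text
time_s: 7.75
tool_pos: [0.4389, 0.1079, 0.0222]
ee_rot: [0.523, 0.853, 0.0, 0.0]
contact_force: [-2.4, 0.4, 4.9]
gripper_width: 0.239
gripper_force: 49.6
```

{"api": "apply_moves", "payload": {"targets": "0 0 0 0 0 0; 0 0 0 0 0 0; 0 0 0 0 0 0; 0 0 0 0 0 0; 0 0 15 0 0 0; 0 0 35 0 0 0; 0 0 70 0 0 0; 0 0 100 0 0 0; 0 0 100 0 0 0", "claw": 0.5}}

```text
time_s: 8.65
tool_pos: [0.4418, 0.1086, 0.1256]
ee_rot: [0.523, 0.853, 0.003, 0.003]
contact_force: [0.5, -0.0, 0.0]
gripper_width: 0.501
gripper_force: 0.0
```

{"api": "apply_moves", "payload": {"targets": "25 -34 10 0 0 0.03; 50 -68 10 0 0 0.06; 75 -102 10 0 0 0.09; 100 -137 10 0 0 0.12; 125 -172 10 0 0 0.134; 142 -195 5 0 0 0.134; 150.5 -206.5 -10 0 0 0.134; 150.5 -206.5 -20 0 0 0.134; 150.5 -206.5 -20 0 0 0.134; 150.5 -206.5 -40 0 0 0.134; 150.5 -206.5 -60 0 0 0.134; 150.5 -206.5 -80 0 0 0.134; 150.5 -206.5 -93 0 0 0.134; 150.5 -206.5 -97 0 0 0.134; 150.5 -206.5 -98.5 0 0 0.134; 150.5 -206.5 -98.5 0 0 0.134; 150.5 -206.5 -98.5 0 0 0.134"}}

```text
time_s: 10.35
tool_pos: [0.59, -0.0988, 0.0242]
ee_rot: [0.464, 0.886, 0.0, 0.001]
contact_force: [1.0, -0.2, -0.2]
gripper_width: 0.499
gripper_force: 0.0
```

{"api": "apply_moves", "payload": {"targets": "0 0 -1.2 0 0 0; 0 0 -1.2 0 0 0; 0 0 -1.2 0 0 0; 0 0 -1.2 0 0 0; 0 0 -1.2 0 0 0; 0 0 -1.2 0 0 0; 0 0 -1.2 0 0 0; 0 0 -1.2 0 0 0; 0 0 -1.2 0 0 0", "claw": 1}}

```text
time_s: 11.25
tool_pos: [0.5896, -0.099, 0.0226]
ee_rot: [0.464, 0.886, 0.0, 0.001]
contact_force: [-1.2, 0.2, 5.9]
gripper_width: 0.246
gripper_force: 49.2
```

{"api": "apply_moves", "payload": {"targets": "0 0 4 0 0 0; 0 0 12 0 0 0; 0 0 35 0 0 0; 0 0 75 0 0 0; 0 0 100 0 0 0; 0 0 100 0 0 0; 0 0 100 0 0 0"}}

```text
time_s: 11.95
tool_pos: [0.5894, -0.0987, 0.1225]
ee_rot: [0.464, 0.886, 0.0, 0.001]
contact_force: [-0.5, 0.1, -1.9]
gripper_width: 0.247
gripper_force: 49.0
```

Run:
```python
from h import *
i=robot.read_camera('wrist')[:,:,::-1]
cv2.imwrite('pics/w4b.png',cv2.resize(i,(800,600),interpolation=cv2.INTER_CUBIC))
```

View pics/w4b.png

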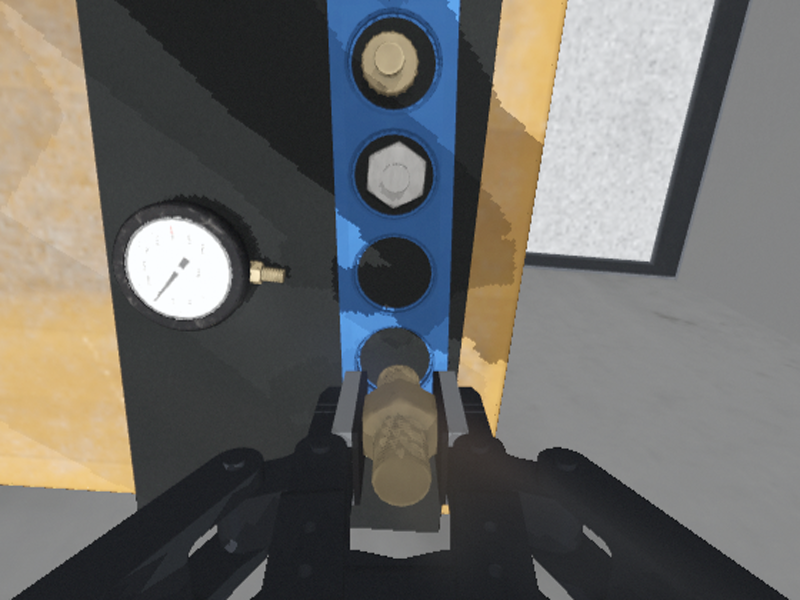

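{"api": "apply_moves", "payload": {"targets": "-25 36 10 0 0 -0.03; -50 72 10 0 0 -0.06; -75 108 10 0 0 -0.09; -100 144 10 0 0 -0.12; -125 180 10 0 0 -0.134; -150 217 10 0 0 -0.134; -165 238 5 0 0 -0.134; -173.4 250.2 0 0 0 -0.134; -173.4 250.2 -15 0 0 -0.134; -173.4 250.2 -35 0 0 -0.134; -173.4 250.2 -60 0 0 -0.134; -173.4 250.2 -82 0 0 -0.134; -173.4 250.2 -91 0 0 -0.134; -173.4 250.2 -96 0 0 -0.134; -173.4 250.2 -98.5 0 0 -0.134; -173.4 250.2 -99.5 0 0 -0.134; -173.4 250.2 -99.5 0 0 -0.134; -173.4 250.2 -99.5 0 0 -0.134"}}

```text
time_s: 13.8
tool_pos: [0.4164, 0.1517, 0.0231]
ee_rot: [0.523, 0.853, 0.001, 0.0]
contact_force: [-0.1, -0.6, -1.1]
gripper_width: 0.245
gripper_force: 49.0
```

{"api": "apply_moves", "payload": {"targets": "0 0 -0.7 0 0 0; 0 0 -1 0 0 0; 0 0 -1 0 0 0"}}

```text
time_s: 14.1
tool_pos: [0.4164, 0.1517, 0.0225]
ee_rot: [0.523, 0.853, 0.001, 0.001]
contact_force: [-1.3, -0.2, 6.5]
gripper_width: 0.248
gripper_force: 50.0
```

{"api": "apply_moves", "payload": {"targets": "0 0 0 0 0 0; 0 0 0 0 0 0; 0 0 0 0 0 0; 0 0 0 0 0 0; 0 0 15 0 0 0; 0 0 35 0 0 0; 0 0 70 0 0 0; 0 0 100 0 0 0; 0 0 100 0 0 0; 0 0 100 0 0 0", "claw": 0.5}}

```text
time_s: 15.1
tool_pos: [0.4162, 0.1516, 0.1219]
ee_rot: [0.523, 0.853, 0.001, 0.001]
contact_force: [0.4, -1.0, -0.7]
gripper_width: 0.502
gripper_force: 0.0
```

{"api": "apply_moves", "payload": {"targets": "25 -36 10 0 0 0.01; 50 -72 10 0 0 0.02; 75 -108 10 0 0 0.03; 100 -144 10 0 0 0.044; 120 -173 5 0 0 0.044; 136.3 -196.9 -10 0 0 0.044; 136.3 -196.9 -20 0 0 0.044; 136.3 -196.9 -40 0 0 0.044; 136.3 -196.9 -60 0 0 0.044; 136.3 -196.9 -80 0 0 0.044; 136.3 -196.9 -93 0 0 0.044; 136.3 -196.9 -98 0 0 0.044; 136.3 -196.9 -99.5 0 0 0.044; 136.3 -196.9 -99.5 0 0 0.044; 136.3 -196.9 -99.5 0 0 0.044"}}

```text
time_s: 16.6
tool_pos: [0.5529, -0.0454, 0.0229]
ee_rot: [0.504, 0.864, 0.0, 0.001]
contact_force: [0.1, -1.0, 0.9]
gripper_width: 0.505
gripper_force: 0.0
```

{"api": "apply_moves", "payload": {"targets": "0 0 -0.8 0 0 0; 0 0 -0.8 0 0 0; 0 0 -0.8 0 0 0; 0 0 -0.8 0 0 0; 0 0 -0.8 0 0 0; 0 0 -0.8 0 0 0; 0 0 -0.8 0 0 0; 0 0 -0.8 0 0 0; 0 0 -0.8 0 0 0", "claw": 1}}

```text
time_s: 17.5
tool_pos: [0.5529, -0.0455, 0.0222]
ee_rot: [0.504, 0.864, 0.0, 0.001]
contact_force: [-1.7, -0.4, 5.1]
gripper_width: 0.287
gripper_force: 49.4
```

{"api": "apply_moves", "payload": {"targets": "0 0 4 0 0 0; 0 0 12 0 0 0; 0 0 35 0 0 0; 0 0 75 0 0 0; 0 0 100 0 0 0; 0 0 100 0 0 0; 0 0 100 0 0 0"}}

```text
time_s: 18.2
tool_pos: [0.5522, -0.0454, 0.1216]
ee_rot: [0.504, 0.864, 0.0, 0.0]
contact_force: [-0.6, 0.1, 0.2]
gripper_width: 0.288
gripper_force: 49.3
```

Run:
```python
from h import *
i=robot.read_camera('wrist')[:,:,::-1]
cv2.imwrite('pics/w5b.png',cv2.resize(i,(800,600),interpolation=cv2.INTER_CUBIC))
```

```text
(no output)
```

View pics/w5b.png

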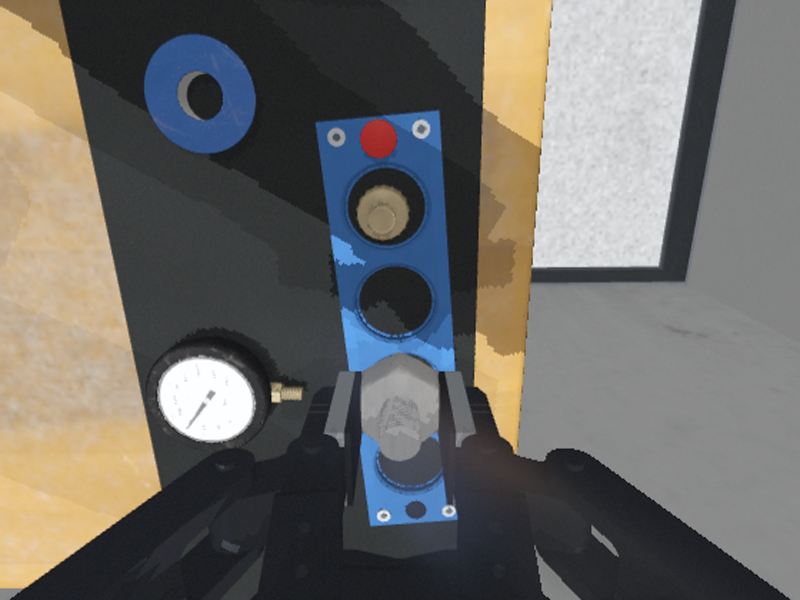

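{"api": "apply_moves", "payload": {"targets": "-24 37 10 0 0 -0.01; -48 74 10 0 0 -0.02; -72 111 10 0 0 -0.03; -96 148 10 0 0 -0.044; -120 185 10 0 0 -0.044; -143 218 10 0 0 -0.044; -155 236 5 0 0 -0.044; -158.6 241.6 0 0 0 -0.044; -158.6 241.6 -15 0 0 -0.044; -158.6 241.6 -35 0 0 -0.044; -158.6 241.6 -60 0 0 -0.044; -158.6 241.6 -82 0 0 -0.044; -158.6 241.6 -91 0 0 -0.044; -158.6 241.6 -96 0 0 -0.044; -158.6 241.6 -98.5 0 0 -0.044; -158.6 241.6 -99 0 0 -0.044; -158.6 241.6 -99 0 0 -0.044; -158.6 241.6 -99 0 0 -0.044"}}

```text
time_s: 20.05
tool_pos: [0.3941, 0.1965, 0.0228]
ee_rot: [0.523, 0.853, 0.001, 0.0]
contact_force: [-0.4, -0.2, -0.3]
gripper_width: 0.284
gripper_force: 49.3
```

{"api": "apply_moves", "payload": {"targets": "0 0 -0.5 0 0 0; 0 0 -0.8 0 0 0; 0 0 -0.8 0 0 0"}}

```text
time_s: 20.35
tool_pos: [0.394, 0.1965, 0.0222]
ee_rot: [0.523, 0.853, 0.001, 0.0]
contact_force: [-1.3, -0.8, 5.6]
gripper_width: 0.286
gripper_force: 50.0
```

{"api": "apply_moves", "payload": {"targets": "0 0 0 0 0 0; 0 0 0 0 0 0; 0 0 0 0 0 0; 0 0 0 0 0 0; 0 0 15 0 0 0; 0 0 35 0 0 0; 0 0 70 0 0 0; 0 0 100 0 0 0; 0 0 100 0 0 0; 0 0 100 0 0 0", "claw": 0.5}}

```text
time_s: 21.35
tool_pos: [0.3939, 0.1964, 0.1218]
ee_rot: [0.523, 0.853, 0.001, 0.0]
contact_force: [-0.5, -0.7, 0.2]
gripper_width: 0.497
gripper_force: 0.0
```

Run:
```python
from h import *
p=robot.camera_params('wrist');i=robot.read_camera('wrist')[:,:,::-1]
j=robot.read_camera('top')[125:275,170:375,::-1]
cv2.imwrite('pics/t6.png',cv2.resize(j,None,fx=3.9,fy=3.9,interpolation=cv2.INTER_CUBIC))
```

```text
(no output)
```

View pics/t6.png

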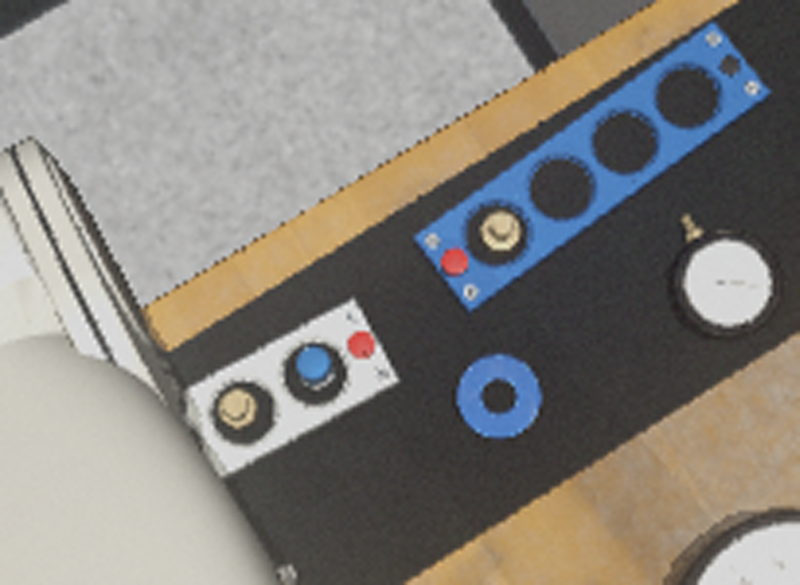

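Capped (315,365) and nipple (238,408) stand in their wells, and the gauge hasn't moved. Next is the plug.

{"api": "apply_moves", "payload": {"targets": "24 -38 10 0 0 0.03; 48 -76 10 0 0 0.06; 72 -114 10 0 0 0.09; 96 -152 10 0 0 0.12; 115 -182 5 0 0 0.134; 130 -206.3 -10 0 0 0.134; 130 -206.3 -20 0 0 0.134; 130 -206.3 -40 0 0 0.134; 130 -206.3 -60 0 0 0.134; 130 -206.3 -80 0 0 0.134; 130 -206.3 -93 0 0 0.134; 130 -206.3 -98 0 0 0.134; 130 -206.3 -99.5 0 0 0.134; 130 -206.3 -99.5 0 0 0.134; 130 -206.3 -99.5 0 0 0.134"}}

```text
time_s: 22.95
tool_pos: [0.524, -0.01, 0.0224]
ee_rot: [0.464, 0.886, 0.0, 0.001]
contact_force: [-0.3, -0.6, -0.2]
gripper_width: 0.498
gripper_force: 0.0
```

{"api": "apply_moves", "payload": {"targets": "0 0 -0.8 0 0 0; 0 0 -0.8 0 0 0; 0 0 -0.8 0 0 0; 0 0 -0.8 0 0 0; 0 0 -0.8 0 0 0; 0 0 -0.8 0 0 0; 0 0 -0.8 0 0 0; 0 0 -0.8 0 0 0; 0 0 -0.8 0 0 0", "claw": 1}}

```text
time_s: 23.85
tool_pos: [0.5242, -0.0101, 0.022]
ee_rot: [0.464, 0.886, 0.001, 0.001]
contact_force: [0.6, -0.2, 5.7]
gripper_width: 0.264
gripper_force: 49.0
```

{"api": "apply_moves", "payload": {"targets": "0 0 4 0 0 0; 0 0 12 0 0 0; 0 0 35 0 0 0; 0 0 75 0 0 0; 0 0 100 0 0 0; 0 0 100 0 0 0; 0 0 100 0 0 0"}}

```text
time_s: 24.55
tool_pos: [0.5236, -0.0102, 0.1215]
ee_rot: [0.464, 0.886, 0.0, 0.001]
contact_force: [-0.3, -0.5, -1.3]
gripper_width: 0.264
gripper_force: 49.1
```

Run:
```python
from h import *
i=robot.read_camera('wrist')[:,:,::-1]
cv2.imwrite('pics/w7b.png',cv2.resize(i,(800,600),interpolation=cv2.INTER_CUBIC))
```

```text
(no output)
```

View pics/w7b.png

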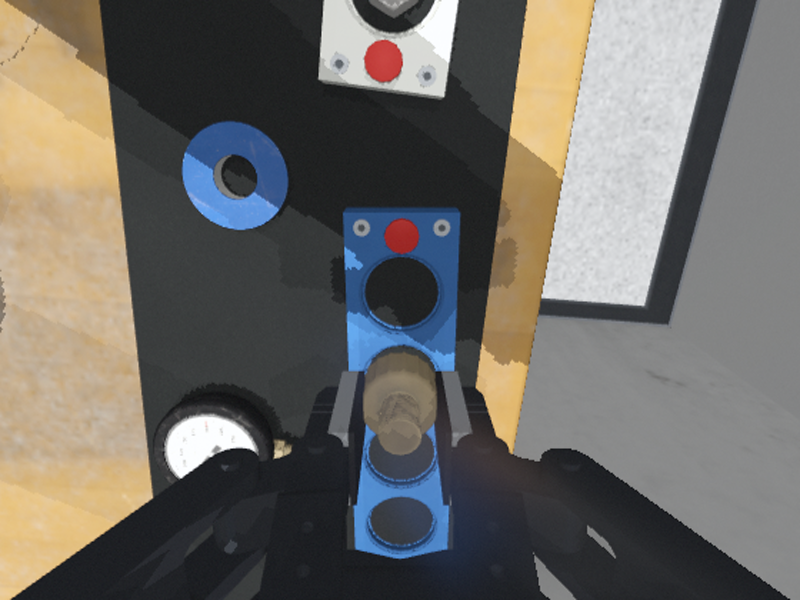

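{"api": "apply_moves", "payload": {"targets": "-23 38 10 0 0 -0.03; -46 76 10 0 0 -0.06; -69 114 10 0 0 -0.09; -92 152 10 0 0 -0.12; -115 190 10 0 0 -0.134; -138 228 10 0 0 -0.134; -149 246 5 0 0 -0.134; -152.4 251.2 0 0 0 -0.134; -152.4 251.2 -15 0 0 -0.134; -152.4 251.2 -35 0 0 -0.134; -152.4 251.2 -60 0 0 -0.134; -152.4 251.2 -82 0 0 -0.134; -152.4 251.2 -91 0 0 -0.134; -152.4 251.2 -96 0 0 -0.134; -152.4 251.2 -98.5 0 0 -0.134; -152.4 251.2 -99 0 0 -0.134; -152.4 251.2 -99 0 0 -0.134; -152.4 251.2 -99 0 0 -0.134"}}

```text
time_s: 26.4
tool_pos: [0.3716, 0.2414, 0.0227]
ee_rot: [0.523, 0.853, 0.001, 0.0]
contact_force: [-0.1, -0.1, -0.6]
gripper_width: 0.27
gripper_force: 49.2
```

{"api": "apply_moves", "payload": {"targets": "0 0 -0.4 0 0 0; 0 0 -0.8 0 0 0; 0 0 -0.8 0 0 0"}}

```text
time_s: 26.7
tool_pos: [0.3715, 0.2414, 0.022]
ee_rot: [0.523, 0.853, 0.001, 0.0]
contact_force: [-1.6, 0.5, 4.8]
gripper_width: 0.265
gripper_force: 49.7
```

{"api": "apply_moves", "payload": {"targets": "0 0 0 0 0 0; 0 0 0 0 0 0; 0 0 0 0 0 0; 0 0 0 0 0 0; 0 0 15 0 0 0; 0 0 35 0 0 0; 0 0 70 0 0 0; 0 0 110 0 0 0; 0 0 150 0 0 0; 0 0 190 0 0 0; 0 0 190 0 0 0; 0 0 190 0 0 0; 0 0 190 0 0 0", "claw": 0.5}}

```text
time_s: 28.0
tool_pos: [0.3703, 0.2406, 0.21]
ee_rot: [0.523, 0.853, -0.001, -0.0]
contact_force: [0.0, -0.1, -0.7]
gripper_width: 0.505
gripper_force: 0.0
```

Run:
```python
from h import *
i=robot.read_camera('side')[:,:,::-1]
cv2.imwrite('pics/s8.png',cv2.resize(i[150:350,190:400],None,fx=3,fy=3,interpolation=cv2.INTER_CUBIC))
```

```text
(no output)
```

View pics/s8.png

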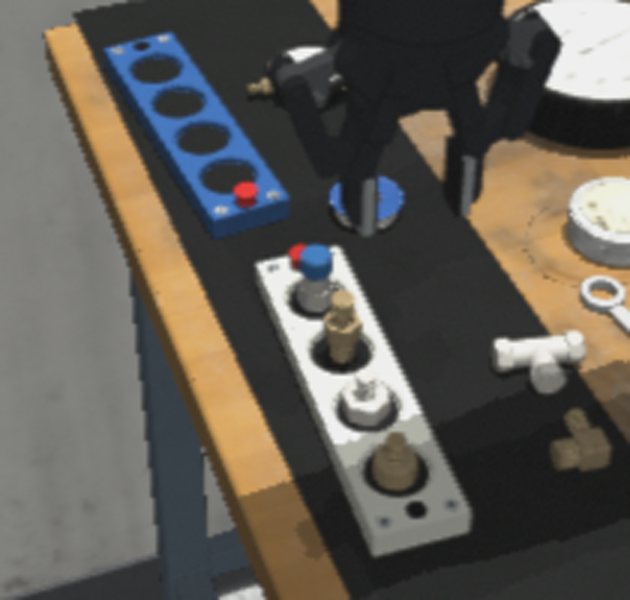

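All four fittings stand upright in the white block. From its red peg the order is capped (316,275), nipple (343,330), reducer (365,400), plug (396,465). I'm handing in.

```bash
python3 -c "
from plant import robot
print(robot.job_done())"
```

```text
the job is handed in; nothing more can be done
None
```

The four fittings stand upright in the white block in reverse order from its red peg (capped, nipple, reducer, plug), the gauge was not touched, and the job was handed in at about 28 s; the hand-in call returned no verdict.

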